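# Tip the specimen tray into the storage box and dock it again

## Task

Lift the loaded specimen tray level off its docking plate, then tip its open end low over the white storage box so that all three metallographic specimens slide gently into the box. Do not touch the specimens with the robot. Then set the empty tray back flat on the plate, centred and square, with its closed rear end pushed right up against the plate's back stop; leave the hygrometer, bottle, mouse and eyepiece where they are.

Things in the scene. Friction and masses are not known exactly. Their poses are not given: they have to be found in the camera images.
- tray: Loose dark steel tray, 170 mm (its x) by 148 mm (its y), 300 g empty, 540 g loaded. Floor 3 mm; walls 4 mm thick, 30 mm high from the underside, on both sides and the rear (+x) end; the front (-x) end is open, without lip: specimens slide off there, starting at a tilt of about 15 to 25 degrees. A bright bridge handle spans it above the middle. Origin: centre of the underside; z up
- tray_handle (a point): Centre of the tray's bridge handle: a bar along the tray's y, 148 mm long, 16 mm thick (along the tray's x), 14 mm high, its centre 85 mm straight above the tray's origin, on 4 mm thick posts at the side walls. Free to grasp from above across its 16 mm. Axes as the tray
- tray_lip (a point): Middle of the open front edge of the tray, at the underside (85 mm from the origin along the tray's -x)
- bar_piece: Specimen: aluminium bar section 65 x 26 x 24 mm, about 110 g. Starts on the tray. Origin: centre of its underside, x along its length
- angle_piece: Specimen: piece of steel-coloured angle section, 60 mm long, 30 mm wide, 30 mm high, legs 10 mm thick, about 80 g. Starts on the tray. Origin: centre of its underside, x along its length
- disc_piece: Specimen: white resin mount, disc 42 mm in diameter and 22 mm high, about 50 g. Starts on the tray. Origin: centre of its underside, z along its axis
- box: White open-topped storage box, fixed to the bench, outside 220 mm (its x) x 200 mm (its y) x 60 mm high, walls and floor 6 mm thick. Origin: centre of its underside
- dock: Docking plate, fixed to the bench, 240 mm (its x) x 160 mm (its y), 10 mm thick, grey, with a steel back stop at its +x end. The tray starts on it, not quite against the stop. When the tray is home, its origin lies at x = +15, y = 0, z = +10 mm in this frame, axes parallel. Origin: centre of the plate's underside
- dock_stop (a point): Middle of the front face of the dock's back stop: an upright steel strip, 150 mm wide, its top 50 mm above the bench, its face 100 mm from the dock's origin along the dock's +x and square to it. 25 mm above the bench
- hygrometer: Bystander: yellow round dial hygrometer, 90 mm in diameter, standing, 97 mm high. Origin: centre of its foot's underside
- reagent_bottle: Bystander: amber bottle, 56 mm in diameter, 120 mm high. Origin: centre of its underside
- mouse: Bystander: grey computer mouse 100 x 58 x 33 mm. Origin: centre of its underside
- eyepiece: Bystander: microscope eyepiece (bright barrel down, black head) standing on end, 48 mm in diameter, 70 mm high. Origin: centre of its underside
There are look-alikes about, which are no part of the job. There is more than one size of the tray; the one meant has the size given above.

How it is judged:
On the way, in this order (a step that is already met when the one before it is completed fails the run):
1. the tray is lifted at least 30 mm off the docking plate, near level (within 14 degrees), with all three specimens on it (x of bar_piece in the frame of tray between -0.085 and 0.085 m and y of bar_piece in the frame of tray between -0.074 and 0.074 m and z of bar_piece in the frame of tray between -0.03 and 0.03 m and x of angle_piece in the frame of tray between -0.085 and 0.085 m and y of angle_piece in the frame of tray between -0.074 and 0.074 m and z of angle_piece in the frame of tray between -0.03 and 0.03 m and x of disc_piece in the frame of tray between -0.085 and 0.085 m and y of disc_piece in the frame of tray between -0.074 and 0.074 m and z of disc_piece in the frame of tray between -0.03 and 0.03 m and height (world z) of tray above 0.04 m and angle between tray's own z axis and vertical below 0.25 rad), for 0.2 s.
2. all three specimens lie in the storage box (x of bar_piece in the frame of box between -0.105 and 0.105 m and y of bar_piece in the frame of box between -0.095 and 0.095 m and z of each of bar_piece, angle_piece, disc_piece in the frame of box below 0.058 m and x of angle_piece in the frame of box between -0.105 and 0.105 m and y of angle_piece in the frame of box between -0.095 and 0.095 m and x of disc_piece in the frame of box between -0.105 and 0.105 m and y of disc_piece in the frame of box between -0.095 and 0.095 m), for 0.2 s.
At the end, for the whole second after the job is handed in: All three specimens lie inside the storage box, at rest. The tray stands flat and at rest on the docking plate, its closed rear end within 4 mm of the back stop, centred sideways within 20 mm, square to the plate within 4.5 degrees (all of step 2 and x of tray in the frame of dock between 0.011 and 0.019 m and y of tray in the frame of dock between -0.02 and 0.02 m and angle between the x axis of tray and the x axis of dock, either way round below 0.08 rad and angle between tray's own z axis and vertical below 0.05 rad and z of tray in the frame of dock below 0.014 m and x of tray_lip in the frame of dock below 0 m and linear speed of each of bar_piece, angle_piece, disc_piece, tray below 0.02 m/s); the robot touches nothing.
It fails at once if the robot touches a specimen (over 0.5 N) (contact force between any of the fingers, the arm and bar_piece above 0.5 N or contact force between any of the fingers, the arm and angle_piece above 0.5 N or contact force between any of the fingers, the arm and disc_piece above 0.5 N).
It fails at once if a specimen is dropped or thrown: it moves faster than 1.8 m/s (a fall of about 165 mm) (linear speed of any of bar_piece, angle_piece, disc_piece above 1.8 m/s).
It fails at once if a bystander (hygrometer, bottle, mouse or eyepiece) is moved by over 20 mm (distance of any of hygrometer, reagent_bottle, mouse, eyepiece from where it was at the start of the episode above 0.02 m).
It also fails if it takes over 64 s, if anything falls off the work surface, if the arm or the gripper's body presses on something with over 40 N, if the wrist force passes 120 N, or if a joint passes its speed limit or range.

## Robot

A 7-joint arm with a two-finger parallel gripper is mounted at the origin on the work surface. World frame = base frame: x ahead of the robot, y to its left, z up, the work surface at z = 0. Lengths are in m, angles in rad, forces in N, time in s.
With the tool pointing down it reaches from about 0.4 to 0.75 m from the base axis. Payload 19.5 kg.
Tool frame: the origin (TCP) lies at the very end of the fingers, on their centre line; the grasp point (between the pads) lies 19 mm behind it (hold_point_z is the z of the grasp point in the tool frame, in m); z points along the fingers, y is the direction in which the jaws open and shut (so a half turn about z gives the same grasp; the last joint's range is limited). The gripper opens to 85 mm and grips with 20 to 120 N. Pads are 22 mm wide; open, the fingers measure 114 mm over their backs; the gripper's body (76 mm by 85 mm) begins 54 mm behind the grasp point. The pads swing forward as they close: fully open they stand 13 mm farther back than shut.
Start: joints at [-1.24, 0.707, -0.028, 1.485, 0.022, 0.951, -0.075], TCP at [0.209, 0.535, 0.231] pointing down, gripper open.
Joint ranges: [-2.71, 2.71], [-0.32, 2.16], [-1.57, 1.52], [0, 2.45], [-1.46, 4.6], [0, 2.02], [-2.83, 2.83]. Speed limits (rad/s): [1.89, 1.89, 2.57, 2.57, 3.01, 3.01, 3.01].

## Interface

Orientations are given as a unit quaternion [w, x, y, z].
In Python, from rig import get_state, camera, calibration, job_done, hold_point_z gives the robot as it stands. The module is installed in compiled form; this text tells all that it offers.
- The arm moves only by the tool step_arm, never from a script. Its argument "series" is a list of rows, each a list of 3 entries, a list of its own where there are three numbers: the shift along the tool's x, y, z normalised to -1 to 1, where 1 is 0.3 m, then the turn about the tool's z normalised to -1 to 1, where 1 is 2 pi rad, then the gripper command: -1 is shut, 1 is fully open, values between are in proportion. A call has 1 to 8 rows; each row is the pose to reach, as a shift and turn from the pose measured when the call began, along the tool's axes at that moment, turning the shorter way round; what a row does not reach only later rows make up. A row lasts 1/10 s, in which the tool goes at most 50 mm and 8.59 degrees, less where a joint would pass 70% of its speed; a pose out of reach is approached as far as the arm can. A call with a number of a shift or a turn outside -1 to 1 is refused whole. A call with a gripper value outside its range is refused whole. The fingers move at their own pace and stop on an object; the grip force is fixed at half the most. Time passes only in rows, so rows that repeat a pose let the fingers close. It gives the time, the measured TCP pose, the force and the opening at its end, in the units of the state.
- get_state(): the state, without advancing time (a new reading comes with each control period).
- camera(name): name is "scene" or "side" or "wrist"; returns the picture (384x512x3 uint8, red, green, blue); there is no depth.
- calibration(name): a dict with "fx", "fy", "cx", "cy" (pixels), "T" (4x4, takes a point from camera to world coordinates). Camera axes: x right, y up, looking along -z (the intrinsics and any distortion apply to the point x, -y, -z); pixel columns grow to the right and rows downward; lengths in m; the calibration is good to about 2 mm. A picture is of the moment at which its call begins: read the wrist's pose just before it. calibration takes no time and is no camera call; for the wrist camera it gives the pose at the moment of the call.
- job_done(): hands the job in, once; it reports no verdict.
The state is a dict: "time": time; "joint_positions": joint angles; "joint_velocities": joint speeds; "joint_torque": joint torques, N m; "eef_pos": TCP position; "eef_rot": TCP orientation; "force": force on the tool from outside, world axes, zero at the start; "wrist_torque": the same for the moment, N m; "opening": finger opening in m.
Only numpy, scipy, OpenCV 4.12 (cv2) and the standard library are available. Lean on these libraries where they do the work, as an engineer would, in place of code of your own. Each camera call takes 0.05 s, during which the arm holds its last target. There are 200 camera calls.

## Working session

There is one attempt and no reset: what is moved stays moved. The work goes in short steps, Python scripts to look and compute and a tool call to move; the robot and the scene stay as the last step left them, time stands still between calls to the robot, and variables do not carry over. Pictures are saved under pics/ and viewed, about 8 in all and at most 12, crops included, and the job is handed in when it is done.

Besides the shell and the picture viewer there is one more tool, called after "Request:" as name(argument=value, ...), one argument or row to a line, values as JSON. step_arm: Moves the arm, as the interface text tells. Scaled input: -1 to 1 covers 0.3 m each way for a shift and 2 pi rad each way for a turn. Its arguments: {"type":"object","properties":{"series":{"type":"array","items":{"type":"array"}}},"required":["series"]}

```bash
mkdir -p pics
cat > h.py <<'E'
import numpy as np, cv2
from rig import *
from scipy.spatial.transform import Rotation as R
def ray(c,u,v):
    T=np.array(c["T"]); d=np.array([(u-c["cx"])/c["fx"],-(v-c["cy"])/c["fy"],-1.])
    return T[:3,3],T[:3,:3]@d
def onz(c,u,v,z):
    o,d=ray(c,u,v); return o+d*(z-o[2])/d[2]
def proj(c,p):
    T=np.array(c["T"]); q=T[:3,:3].T@(np.array(p)-T[:3,3]); return c["cx"]-c["fx"]*q[0]/q[2], c["cy"]+c["fy"]*q[1]/q[2]
def rot(): 
    w,x,y,z=get_state()["eef_rot"]; return R.from_quat([x,y,z,w]).as_matrix()
E
python3 - <<'E'
from h import *
ims=[]
for n in ("scene","side","wrist"):
    c=calibration(n); im=camera(n)[:,:,::-1]; cv2.imwrite(f"pics/{n}0.png",im); print(n,{k:(np.round(v,3).tolist()) for k,v in c.items()})
    ims.append(im)
s=get_state(); print(s,hold_point_z); print(rot().round(3))
cv2.imwrite("pics/s800.png",cv2.resize(ims[0],(800,600),interpolation=cv2.INTER_CUBIC))
cv2.imwrite("pics/d800.png",cv2.resize(ims[1],(800,600),interpolation=cv2.INTER_CUBIC))
E
```

```text
scene {'fx': 444.259, 'fy': 444.259, 'cx': 252.221, 'cy': 184.017, 'T': [[0.476, -0.721, 0.503, 1.129], [0.879, 0.385, -0.281, -0.257], [0.009, 0.576, 0.817, 1.102], [0.0, 0.0, 0.0, 1.0]]}
side {'fx': 433.233, 'fy': 433.233, 'cx': 258.683, 'cy': 183.764, 'T': [[0.993, 0.053, -0.105, 0.331], [-0.116, 0.574, -0.81, -1.036], [0.017, 0.817, 0.576, 0.887], [0.0, 0.0, 0.0, 1.0]]}
wrist {'fx': 272.724, 'fy': 272.724, 'cx': 253.304, 'cy': 190.967, 'T': [[0.364, -0.897, -0.251, 0.146], [0.931, 0.35, 0.1, 0.56], [-0.001, -0.27, 0.963, 0.373], [0.0, 0.0, 0.0, 1.0]]}
{'time': 0.15, 'joint_positions': array([-1.23971923,  0.70690943, -0.02759773,  1.48492308,  0.02198366,
        0.95089289, -0.07552108]), 'joint_velocities': array([ 0.00082181, -0.00103918, -0.00126516, -0.00092429, -0.00109479,
       -0.00020945, -0.00187217]), 'joint_torque': array([ 4.12083909e-05, -8.83314371e+01,  1.23445608e+00, -2.36193413e+01,
        1.69207313e-02,  5.29505123e-03, -6.88758269e-05]), 'eef_pos': array([0.20934318, 0.53531006, 0.23095667]), 'eef_rot': array([-6.62288050e-05,  1.85334030e-01,  9.82675493e-01, -4.10081526e-04]), 'force': array([0.18378014, 0.5095606 , 0.78314424]), 'wrist_torque': array([-0.02362473,  0.00556991, -0.0051453 ]), 'opening': 0.08577926107615087} -0.0187
[[-0.931  0.364 -0.   ]
 [ 0.364  0.931 -0.001]
 [-0.    -0.001 -1.   ]]
```

View pics/s800.png

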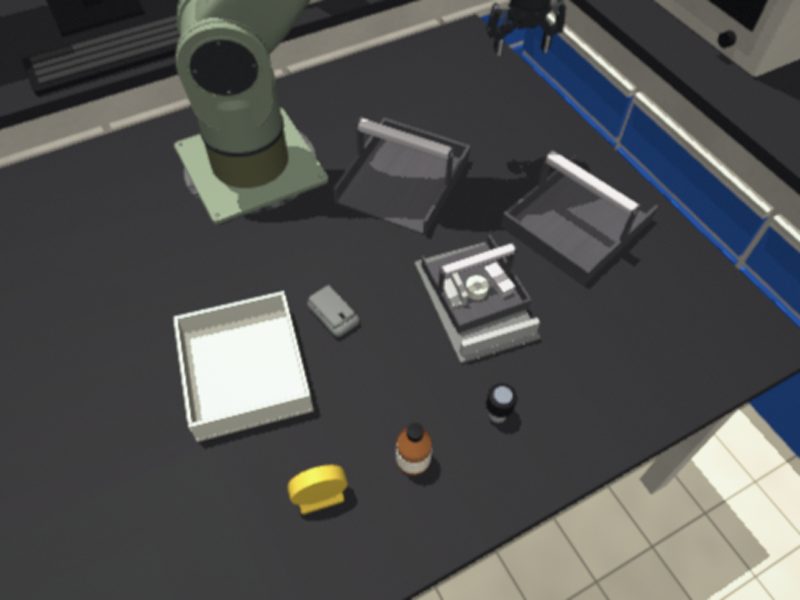

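View pics/d800.png

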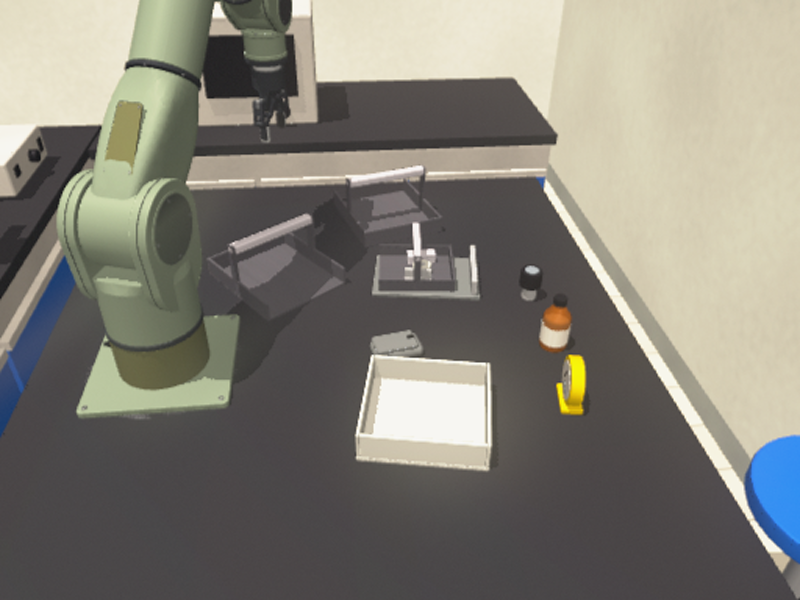

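Candidates for the tray (scene800 px) are an empty large tray at (403,172), an empty large tray at (582,215), and the small loaded one on the grey dock at (478,285). I choose the loaded one and check it in a close crop.

Run:
```python
import cv2,numpy as np
a=cv2.imread("pics/scene0.png");b=cv2.imread("pics/side0.png")
def crop(i,x,y,w,h,k):
    o=cv2.resize(i[y:y+h,x:x+w],None,fx=k,fy=k,interpolation=cv2.INTER_CUBIC)
    o=np.clip(o.astype(float)*1.5,0,255).astype(np.uint8)
    for g in range(0,w,10):
        if (x+g)%20==0: cv2.line(o,(g*k,0),(g*k,6),(0,255,255),1); cv2.putText(o,str(x+g),(g*k+2,14),0,.35,(0,255,255),1)
    for g in range(0,h,10):
        if (y+g)%20==0: cv2.line(o,(0,g*k),(6,g*k),(0,255,255),1); cv2.putText(o,str(y+g),(8,g*k+4),0,.35,(0,255,255),1)
    return o
A=crop(a,260,140,100,100,4);B=crop(a,100,180,100,100,4)
C=crop(b,220,130,100,75,4)[:200+100];D=crop(b,220,220,100,75,4)
cv2.imwrite("pics/c1.png",np.vstack([np.hstack([A,B])[:400],np.zeros((1,800,3),np.uint8)]))
cv2.imwrite("pics/c2.png",np.hstack([C,D]))
cv2.imwrite("pics/c.png",cv2.resize(np.vstack([np.hstack([A,B]),np.hstack([C,D])]),None,fx=.857,fy=.857,interpolation=cv2.INTER_AREA))
```

```text
(no output)
```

View pics/c1.png

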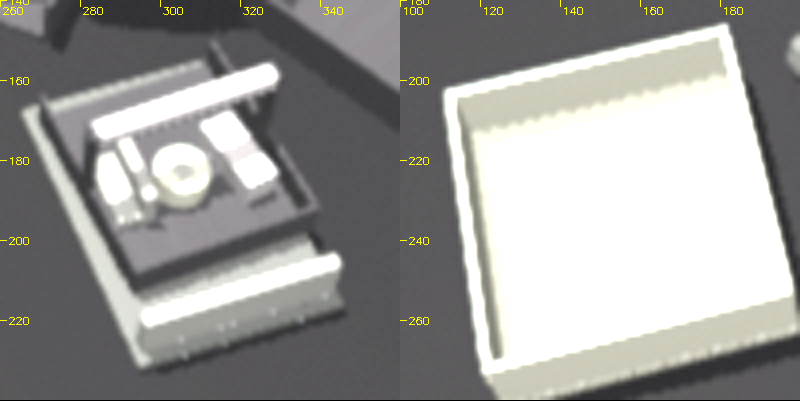

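View pics/c2.png

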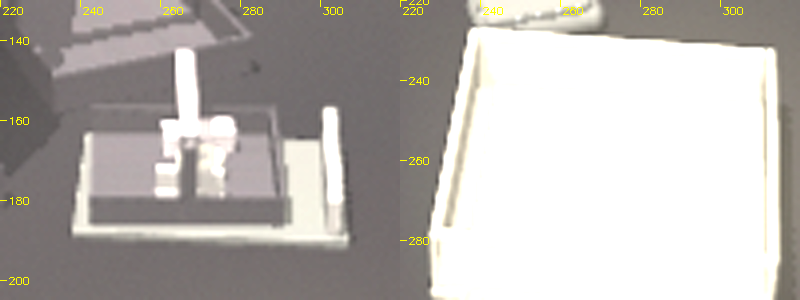

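Run:
```python
from h import *
c=calibration("scene"); d=calibration("side")
def show(c,n,L):
    print(n)
    for u,v,z in L: print((u,v),onz(c,u,v,z)[:2].round(4)*1000)
show(c,"handle",[(285,172.5,.1),(328,158.5,.1)])
show(c,"dock FL FR RL RR",[(265.5,168,.01),(311.3,155.5,.01),(295.5,232,0),(345.7,217,0)])
show(c,"stop top",[(296,219.5,.05),(344,205,.05)])
show(c,"tray rear wall top corners",[(294,210.5,.04),(339.5,191.5,.04)])
show(c,"tray right rear",[(339,192,.04)])
show(c,"box",[(111.2,203,.06),(181.7,186.3,.06),(199,254,.06),(121.3,273.7,.06)])
q=lambda u,v,u0,v0:(u0+u/4,v0+v/4)
show(d,"side handle",[(*q(187,52,220,130),.1),(*q(187,140,220,130),.1)])
show(d,"side dock NL NR",[(*q(72,234,220,130),.0),(*q(348,244,220,130),.0)])
show(d,"side stop top",[(*q(330,110,220,130),.05),(*q(334,208,220,130),.05)])
show(d,"side tray wall near",[(*q(90,197,220,130),.04),(*q(286,199,220,130),.04)])
show(d,"side box",[(*q(72,30,220,220),.06),(*q(375,48,220,220),.06),(*q(376,240,220,220),.06),(*q(32,230,220,220),.06)])
```

```text
handle
(285, 172.5) [520.8 187.5]
(328, 158.5) [535.9 322.8]
dock FL FR RL RR
(265.5, 168) [423.  183.2]
(311.3, 155.5) [447.8 335. ]
(295.5, 232) [654.  150.6]
(345.7, 217) [680.4 304.5]
stop top
(296, 219.5) [642.9 153.8]
(344, 205) [666.3 297.7]
tray rear wall top corners
(294, 210.5) [610.6 168.1]
(339.5, 191.5) [617.6 318.4]
tray right rear
(339, 192) [618.4 316.1]
box
(111.2, 203) [ 360.2 -275.2]
(181.7, 186.3) [400.  -80.4]
(199, 254) [ 617.3 -125.3]
(121.3, 273.7) [ 575.1 -319.2]
side handle
(266.75, 143.0) [533.1 322.7]
(266.75, 165.0) [513.6 176.1]
side dock NL NR
(238.0, 188.5) [416.8 188.8]
(307.0, 191.0) [654.5 151.7]
side stop top
(302.5, 157.5) [663.  291.8]
(303.5, 182.0) [635.1 136.6]
side tray wall near
(242.5, 179.25) [432.6 186.3]
(291.5, 179.75) [600.2 167.8]
side box
(238.0, 227.5) [396.1 -86.1]
(313.75, 232.0) [ 610.7 -126.6]
(314.0, 280.0) [ 571.4 -305.2]
(228.0, 277.5) [ 356.1 -275. ]
```

Request:
step_arm(
  series=[
    [[-0.667, -0.247, 0], 0.106, 1],
    [[-0.667, -0.247, 0], 0.106, 1],
    [[-0.667, -0.247, 0], 0.106, 1],
    [[-0.667, -0.247, 0], 0.106, 1],
    [[-0.667, -0.247, 0], 0.106, 1],
    [[-0.667, -0.247, 0], 0.106, 1],
    [[-0.667, -0.247, 0], 0.106, 1],
  ],
)

```text
time: 0.85
eef_pos: [0.368, 0.3941, 0.2309]
eef_rot: [-0.0, 0.495, 0.869, -0.0]
force: [-0.5, -0.1, -0.2]
opening: 0.0853
```

```bash
cat >> h.py <<'E'
def go(x,y,z,yawy):
    "print the move to TCP x,y,z with tool y at world angle yawy (deg, mod 180)"
    s=get_state(); Q=rot(); d=Q.T@(np.array([x,y,z])-s["eef_pos"]); a=np.degrees(np.arctan2(Q[1,1],Q[0,1]))
    t=(a-yawy+90)%180-90
    print("t",round(s["time"],2),"pos",s["eef_pos"].round(4),"yaw y",a.round(2),"tilt",np.degrees(np.arccos(-Q[2,2])).round(2),"F",np.round(s["force"],1),"open",round(s["opening"],4)); print("shift",(d/.3).round(4),"turn",round(t/360,4),"dist",np.linalg.norm(d).round(3),"deg",round(t,1))
E
python3 -c "
from h import *
go(.526,.252,.2,-7.5)"
```

```text
t 0.85 pos [0.368  0.3941 0.2309] yaw y 30.62 tilt 0.06 F [-0.5 -0.1 -0.2] open 0.0853
shift [-0.676   0.2121  0.1026] turn 0.1059 dist 0.215 deg 38.1
```

Request:
step_arm(
  series=[
    [[-0.676, 0.212, 0.103], 0.106, 1],
    [[-0.676, 0.212, 0.103], 0.106, 1],
    [[-0.676, 0.212, 0.103], 0.106, 1],
    [[-0.676, 0.212, 0.103], 0.106, 1],
    [[-0.676, 0.212, 0.103], 0.106, 1],
    [[-0.676, 0.212, 0.103], 0.106, 1],
    [[-0.676, 0.212, 0.103], 0.106, 1],
  ],
)

```text
time: 1.55
eef_pos: [0.5249, 0.2538, 0.1997]
eef_rot: [-0.001, 0.751, 0.661, -0.001]
force: [-0.3, -0.1, -0.2]
opening: 0.0854
```

Run:
```python
from h import *
go(.526,.252,.15,-7.5)
c=calibration("wrist"); im=camera("wrist")[:,:,::-1]; np.save("pics/w1.npy",c,allow_pickle=True)
cv2.imwrite("pics/w1.png",im)
print(proj(c,[.526,.252,.1]))
cv2.imwrite("pics/w1v.png",cv2.resize(im,(800,600),interpolation=cv2.INTER_CUBIC))
```

```text
t 1.55 pos [0.5249 0.2538 0.1997] yaw y -7.27 tilt 0.11 F [-0.3 -0.1 -0.2] open 0.0854
shift [-0.0056  0.0048  0.1658] turn 0.0006 dist 0.05 deg 0.2
(np.float64(254.3649324423786), np.float64(192.63110769647895))
```

View pics/w1v.png

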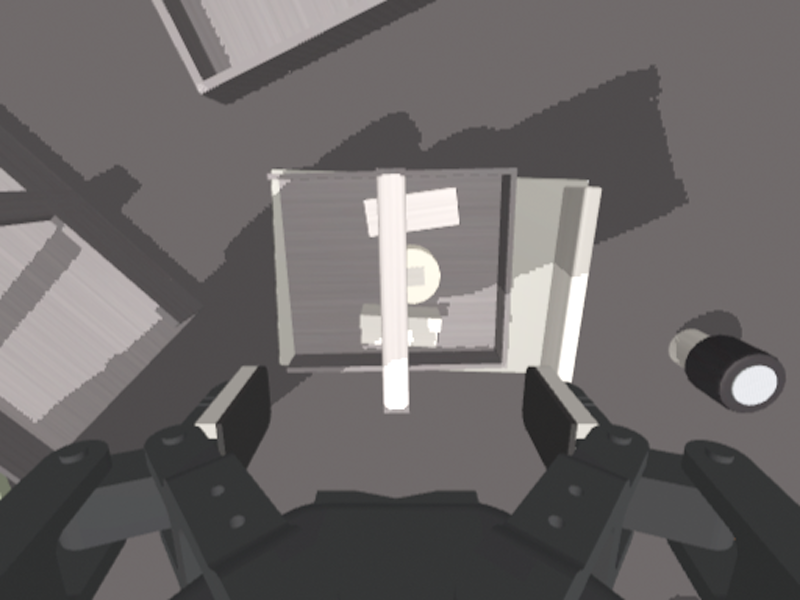

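Run:
```python
from h import *
c=np.load("pics/w1.npy",allow_pickle=True).item(); k=512/800
P=lambda u,v,z: onz(c,u*k,v*k,z)[:2]*1000
for n,u,v,z in [("bar far",391,174,.102),("bar near",396,408,.102),("stop face top far",586,187,.05),("stop face top near",559,381,.05),("dock far corner",588,180,.01),("tray front far",276,172,.04),("tray front near",289,366,.003+.01),("tray rear outer far",516,170,.04),("tray rear near",508,368,.04)]: print(n,P(u,v,z).round(1))
a,b=P(391,174,.102),P(396,408,.102); print((a+b)/2,np.degrees(np.arctan2(*(a-b)[::-1]))-90,np.linalg.norm(a-b))
```

```text
bar far [531.6 323.9]
bar near [516.3 183. ]
stop face top far [658.2 299.9]
stop face top near [637.  160.2]
dock far corner [676.7 302. ]
tray front far [453.5 335.9]
tray front near [425.5 182.3]
tray rear outer far [615.4 316.5]
tray rear near [601.8 170.7]
[523.96336153 253.45528079] -6.183899374463806 141.78856788231786
```

Request:
step_arm(
  series=[
    [[0, 0, 0.15], -0.002, 1],
    [[0, 0, 0.3], -0.002, 1],
    [[0, 0, 0.413], -0.002, 1],
    [[0, 0, 0.413], -0.002, 1],
    [[0, 0, 0.413], -0.002, -1],
    [[0, 0, 0.413], -0.002, -1],
    [[0, 0, 0.413], -0.002, -1],
    [[0, 0, 0.413], -0.002, -1],
  ],
)

```text
time: 2.4
eef_pos: [0.5249, 0.2544, 0.0772]
eef_rot: [-0.001, 0.746, 0.666, 0.0]
force: [0.3, 0.3, 0.6]
opening: 0.0277
```

Request:
step_arm(
  series=[
    [[0, 0, 0], 0, -1],
    [[0, 0, 0], 0, -1],
    [[0, 0, 0], 0, -1],
    [[0, 0, 0], 0, -1],
  ],
)

```text
time: 2.8
eef_pos: [0.525, 0.2546, 0.0776]
eef_rot: [-0.001, 0.746, 0.666, 0.001]
force: [-3.0, -1.2, 7.7]
opening: 0.015
```

Request:
step_arm(
  series=[
    [[0, 0, -0.02], 0, -1],
    [[0, 0, -0.05], 0, -1],
    [[0, 0, -0.09], 0, -1],
    [[0, 0, -0.14], 0, -1],
    [[0, 0, -0.2], 0, -1],
    [[0, 0, -0.26], 0, -1],
    [[0, 0, -0.31], 0, -1],
    [[0, 0, -0.333], 0, -1],
  ],
)

```text
time: 3.6
eef_pos: [0.5253, 0.2545, 0.1795]
eef_rot: [-0.0, 0.746, 0.666, 0.001]
force: [-0.0, -0.1, -6.7]
opening: 0.0151
```

Run:
```python
from h import *
go(.512,-.204,.18,-11.7)
im=np.hstack([camera("side")[60:200,200:400,::-1],camera("wrist")[80:290,130:330,::-1][:140]])
cv2.imwrite("pics/l.png",cv2.resize(im,None,fx=2,fy=2,interpolation=cv2.INTER_CUBIC))
```

```text
t 3.6 pos [0.5253 0.2545 0.1795] yaw y -6.52 tilt 0.17 F [-0.  -0.1 -6.7] open 0.0151
shift [-1.5234  0.1294 -0.0055] turn 0.0144 dist 0.459 deg 5.2
```

View pics/l.png

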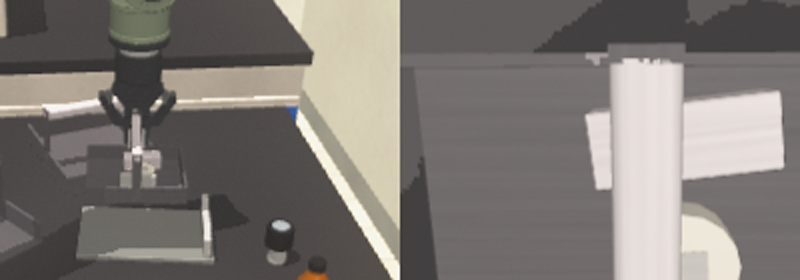

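Request:
step_arm(
  series=[
    [[-0.027, 0.002, 0], 0.001, -1],
    [[-0.087, 0.008, 0], 0.002, -1],
    [[-0.17, 0.015, 0], 0.004, -1],
    [[-0.27, 0.023, 0], 0.006, -1],
    [[-0.37, 0.032, 0], 0.008, -1],
    [[-0.443, 0.038, 0], 0.01, -1],
    [[-0.49, 0.042, 0], 0.012, -1],
    [[-0.51, 0.043, 0], 0.0144, -1],
  ],
)

```text
time: 4.5
eef_pos: [0.5205, 0.099, 0.1781]
eef_rot: [-0.0, 0.776, 0.63, 0.001]
force: [0.7, -0.5, -6.1]
opening: 0.0148
```

```bash
python3 -c "
from h import *
go(.512,-.204,.18,-11.7)"
```

```text
t 4.5 pos [0.5205 0.099  0.1781] yaw y -11.88 tilt 0.12 F [ 0.7 -0.5 -6.1] open 0.0148
shift [-0.9942  0.1801 -0.0082] turn -0.0005 dist 0.303 deg -0.2
```

Request:
step_arm(
  series=[
    [[-0.027, 0.005, -0.004], 0, -1],
    [[-0.087, 0.015, -0.008], 0, -1],
    [[-0.17, 0.03, -0.01], 0, -1],
    [[-0.27, 0.048, -0.01], 0, -1],
    [[-0.37, 0.066, -0.01], 0, -1],
    [[-0.443, 0.08, -0.01], 0, -1],
    [[-0.485, 0.088, -0.01], 0, -1],
    [[-0.5, 0.09, -0.01], 0, -1],
  ],
)

```text
time: 5.3
eef_pos: [0.5161, -0.054, 0.1808]
eef_rot: [-0.0, 0.777, 0.63, 0.001]
force: [-1.0, -0.0, -5.3]
opening: 0.015
```

Request:
step_arm(
  series=[
    [[-0.027, 0.005, 0], 0, -1],
    [[-0.087, 0.015, 0], 0, -1],
    [[-0.17, 0.03, 0], 0, -1],
    [[-0.27, 0.048, 0], 0, -1],
    [[-0.37, 0.066, 0], 0, -1],
    [[-0.443, 0.08, 0], 0, -1],
    [[-0.485, 0.088, 0], 0, -1],
    [[-0.497, 0.09, 0], 0, -1],
  ],
)

```text
time: 6.1
eef_pos: [0.5117, -0.2059, 0.1804]
eef_rot: [-0.0, 0.777, 0.63, 0.001]
force: [-0.4, -0.1, -5.3]
opening: 0.015
```

Run:
```python
from h import *
go(.512,-.204,.14,-11.7)
im=np.hstack([camera("side")[100:350,150:400,::-1],camera("scene")[100:350,60:310,::-1]])
cv2.imwrite("pics/m.png",cv2.resize(im,(800,400),interpolation=cv2.INTER_CUBIC))
```

```text
t 6.1 pos [ 0.5117 -0.2059  0.1804] yaw y -11.93 tilt 0.11 F [-0.4 -0.1 -5.3] open 0.015
shift [ 0.0063 -0.0006  0.1347] turn -0.0007 dist 0.04 deg -0.2
```

View pics/m.png

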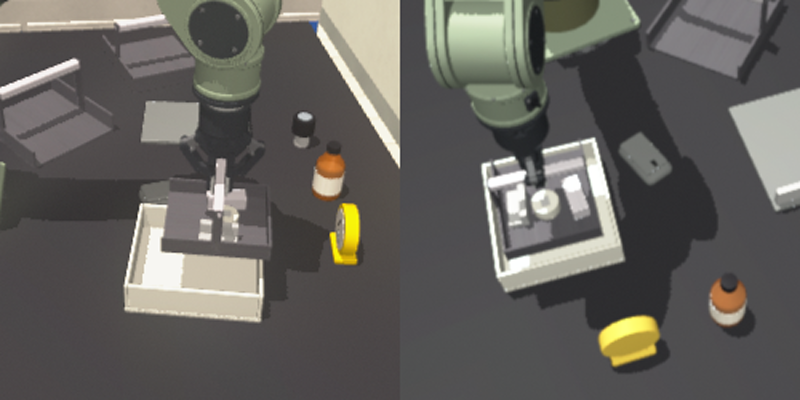

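Request:
step_arm(
  series=[
    [[0.003, 0.015, 0.02], 0, -1],
    [[0.006, 0.033, 0.05], 0, -1],
    [[0.006, 0.033, 0.09], 0, -1],
    [[0.006, 0.033, 0.13], 0, -1],
    [[0.006, 0.033, 0.155], 0, -1],
    [[0.006, 0.033, 0.167], 0, -1],
    [[0.006, 0.033, 0.18], 0, -1],
    [[0.006, 0.033, 0.19], 0, -1],
  ],
)

```text
time: 7.0
eef_pos: [0.5215, -0.205, 0.1242]
eef_rot: [-0.001, 0.777, 0.63, 0.001]
force: [-13.5, 3.0, 22.4]
opening: 0.0147
```

Request:
step_arm(
  series=[
    [[0, 0, 0.005], 0, -1],
    [[0, 0, 0.01], 0, -1],
    [[0, 0, 0.015], 0, -1],
    [[0, 0, 0.02], 0, -1],
  ],
)

```text
time: 7.4
eef_pos: [0.5205, -0.2051, 0.1198]
eef_rot: [-0.001, 0.777, 0.63, 0.001]
force: [-22.2, 6.5, 35.7]
opening: 0.0153
```

Run:
```python
from h import *
print(get_state()["wrist_torque"].round(2))
im=np.hstack([camera("side")[130:310,200:350,::-1],camera("wrist")[60:312,130:340,::-1][:180,:200]])
cv2.imwrite("pics/t1.png",cv2.resize(im,None,fx=2.28,fy=2.28,interpolation=cv2.INTER_CUBIC))
```

```text
[1.03 3.78 0.04]
```

View pics/t1.png

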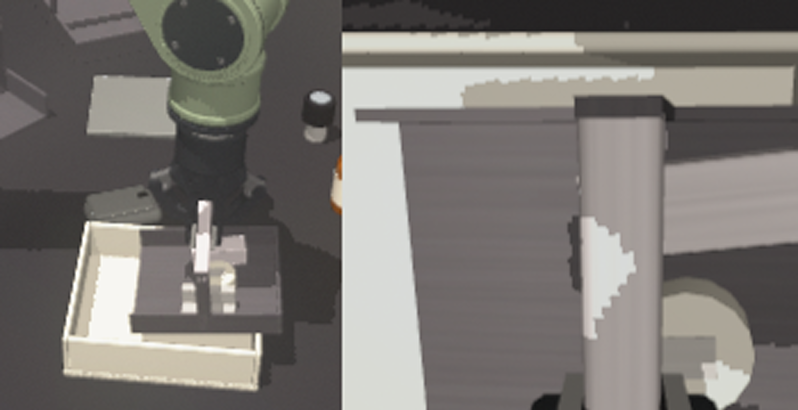

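Request:
step_arm(
  series=[
    [[0, 0, 0.005], 0, -0.62],
    [[0, 0, 0.012], 0, -0.6],
    [[0, 0, 0.02], 0, -0.58],
    [[0, 0, 0.027], 0, -0.57],
    [[0, 0, 0.033], 0, -0.56],
    [[0, 0, 0.04], 0, -0.55],
    [[0, 0, 0.045], 0, -0.54],
    [[0, 0, 0.05], 0, -0.53],
  ],
)

```text
time: 8.3
eef_pos: [0.5189, -0.2051, 0.1051]
eef_rot: [-0.002, 0.777, 0.63, -0.0]
force: [-15.1, 4.1, 11.0]
opening: 0.02
```

```bash
cat > look.py <<'E'
from h import *
import sys
go(.521,-.205,.105,-11.7)
im=np.hstack([camera("side")[130:310,200:350,::-1],camera("scene")[130:310,90:250,::-1]])
cv2.imwrite(f"pics/{sys.argv[1]}.png",cv2.resize(im,None,fx=2.5,fy=2.5,interpolation=cv2.INTER_CUBIC))
E
python3 look.py t2
```

```text
t 8.3 pos [ 0.5189 -0.2051  0.1051] yaw y -11.96 tilt 0.25 F [-15.1   4.1  11. ] open 0.02
shift [0.0017 0.0068 0.0004] turn -0.0007 dist 0.002 deg -0.3
```

View pics/t2.png

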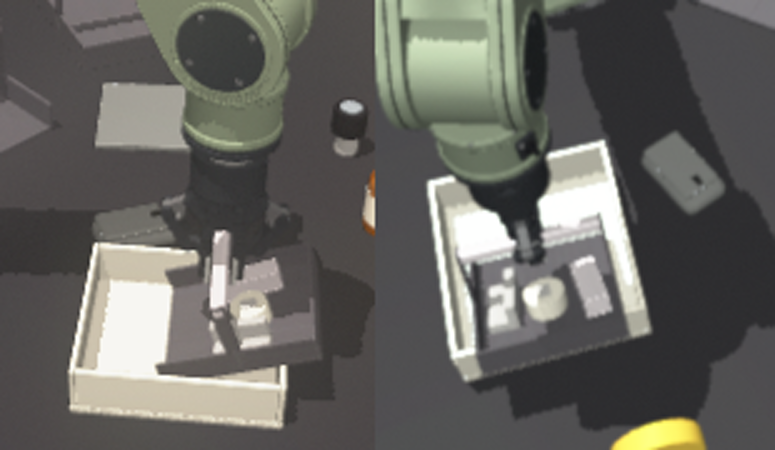

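Request:
step_arm(
  series=[
    [[0, 0, 0.008], 0, -0.525],
    [[0, 0, 0.015], 0, -0.52],
    [[0, 0, 0.022], 0, -0.515],
    [[0, 0, 0.027], 0, -0.51],
    [[0, 0, 0.027], 0, -0.505],
    [[0, 0, 0.027], 0, -0.5],
    [[0, 0, 0.027], 0, -0.5],
    [[0, 0, 0.027], 0, -0.5],
  ],
)

```text
time: 9.2
eef_pos: [0.5162, -0.2047, 0.0972]
eef_rot: [-0.005, 0.777, 0.629, -0.002]
force: [-21.2, 5.2, 13.8]
opening: 0.0217
```

```bash
python3 look.py t3
python3 - <<'E'
import cv2,numpy as np
a=cv2.imread("pics/t2.png").astype(int);b=cv2.imread("pics/t3.png").astype(int)
d=(abs(a-b).max(2)>60).astype(np.uint8);n,l,s,c=cv2.connectedComponentsWithStats(d)
for i in range(1,n):
    if s[i,4]>150: print(s[i],c[i].round())
E
```

```text
t 9.2 pos [ 0.5162 -0.2047  0.0972] yaw y -12.01 tilt 0.55 F [-21.2   5.2  13.8] open 0.0217
shift [ 0.0025  0.0157 -0.0262] turn -0.0009 dist 0.009 deg -0.3
[187  10  77  50 474] [230.  22.]
[421  40  57   6 165] [448.  43.]
[183 129  77  28 449] [216. 148.]
[ 525  231   81   44 1241] [572. 251.]
[176 248  23  16 182] [188. 254.]
[ 213  258   70   78 2698] [251. 293.]
[474 260  47  29 642] [495. 272.]
[166 265  29  16 237] [179. 272.]
[ 571  264   41   54 1139] [592. 294.]
[171 272  52  42 833] [193. 295.]
[ 522  278   44   43 1439] [545. 299.]
[487 286  29  43 895] [500. 308.]
[168 309  35  40 925] [183. 326.]
[240 335  30  14 271] [254. 341.]
[155 342  59  33 750] [187. 359.]
```

View pics/t3.png

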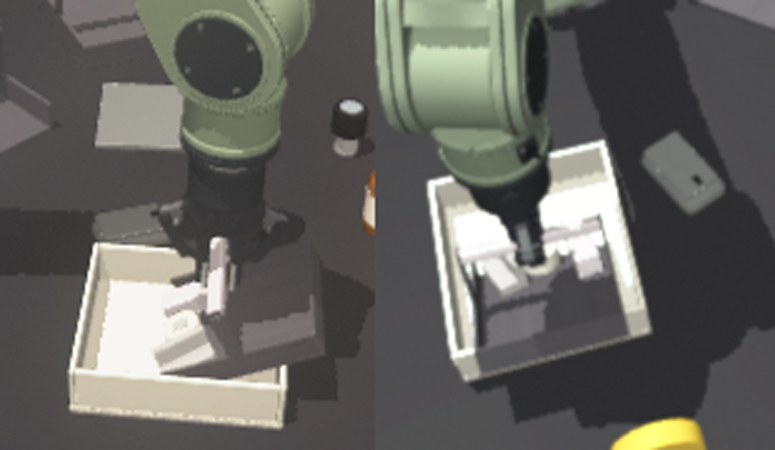

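Request:
step_arm(
  series=[
    [[0, 0, 0], 0, -0.5],
    [[0, 0, 0], 0, -0.5],
    [[0, 0.02, -0.003], 0, -0.5],
    [[0, 0.05, -0.01], 0, -0.5],
    [[0, 0.08, -0.016], 0, -0.5],
    [[0, 0.08, -0.016], 0, -0.5],
    [[0, 0.08, -0.016], 0, -0.5],
  ],
)

```text
time: 10.0
eef_pos: [0.5396, -0.2099, 0.1021]
eef_rot: [-0.004, 0.777, 0.629, -0.002]
force: [-4.6, 0.1, 0.9]
opening: 0.0214
```

```bash
python3 look.py t4
python3 - <<'E'
import cv2,numpy as np
a=cv2.imread("pics/t3.png").astype(int);b=cv2.imread("pics/t4.png").astype(int)
d=(abs(a-b).max(2)>60).astype(np.uint8);n,l,s,c=cv2.connectedComponentsWithStats(d)
for i in range(1,n):
    if s[i,4]>150: print(s[i],c[i].round())
E
```

```text
t 10.0 pos [ 0.5396 -0.2099  0.1021] yaw y -12.01 tilt 0.53 F [-4.6  0.1  0.9] open 0.0214
shift [ 0.0031 -0.0642 -0.0092] turn -0.0009 dist 0.019 deg -0.3
[311   0  17  19 172] [318.   6.]
[513   0   9 107 386] [517.  43.]
[ 228   15   57   81 1617] [264.  49.]
[ 178   19   59   80 1378] [200.  59.]
[409  44  80  24 778] [446.  53.]
[182  97  24  37 598] [193. 116.]
[208 141  35  16 259] [223. 151.]
[ 445  176   73   87 1218] [485. 219.]
[471 179  70  27 915] [503. 193.]
[537 186  17  37 391] [546. 205.]
[559 231  45  24 241] [582. 244.]
[ 230  235   20   69 1086] [240. 270.]
[526 234  28  50 452] [543. 263.]
[ 206  237   24   76 1036] [217. 274.]
[176 248  32  11 226] [191. 253.]
[177 259  19  11 151] [186. 264.]
[578 262  24  15 205] [589. 269.]
[158 265  55  22 668] [187. 276.]
[487 268  40  23 396] [509. 280.]
[456 270  19  41 234] [466. 291.]
[161 285  44  21 476] [181. 295.]
[133 321  68  31 751] [166. 338.]
[167 333  45  18 286] [193. 343.]
[167 347  49  23 599] [191. 358.]
[186 368  82  12 415] [227. 374.]
```

View pics/t4.png

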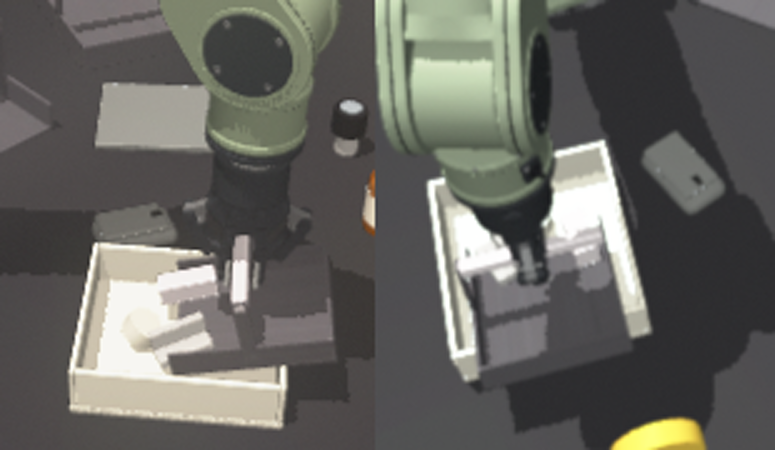

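Request:
step_arm(
  series=[
    [[0, 0.005, -0.005], 0, -0.53],
    [[0, 0.02, -0.015], 0, -0.53],
    [[0, 0.05, -0.03], 0, -0.54],
    [[0, 0.08, -0.045], 0, -0.54],
    [[0, 0.08, -0.055], 0, -0.54],
    [[0, 0.08, -0.055], 0, -0.54],
  ],
)

```text
time: 10.7
eef_pos: [0.5631, -0.215, 0.1186]
eef_rot: [-0.004, 0.777, 0.629, -0.002]
force: [-3.3, 1.1, 1.4]
opening: 0.0194
```

```bash
python3 look.py t5
python3 - <<'E'
import cv2,numpy as np
# bright blobs in the side crop inside the box
for n in("t4","t5"):
    g=cv2.cvtColor(cv2.imread(f"pics/{n}.png"),6)[230:380,60:300]
    print(n); print('\n'.join(''.join(" .:-=+*#%@"[min(9,int(v)//26)] for v in r) for r in cv2.resize(g,(100,32),interpolation=cv2.INTER_AREA)))
E
```

```text
t 10.7 pos [ 0.5631 -0.215   0.1186] yaw y -12.01 tilt 0.51 F [-3.3  1.1  1.4] open 0.0194
shift [ 0.0031 -0.1439  0.0465] turn -0.0009 dist 0.045 deg -0.3
t4
::::::::::::::---===============================-::::::::::::::::::::::::::::::::::::::::::::..:::::
:::::::::::::::--===============================-::::::::::::::::::::::::=++**=-::::::::::::::..::::
::::::::::::::-==++++======================-----::::::::::::::::::::::::-*****+-::::::::::::::::::::
:::::::::::::=%%#%@@@%%%%%%%%%%%%%##***+======---:::::::::::::::::::::::=*****+-::::::::::::::::::::
::::::::::::.+@%*############%%%%%%%%%%%%%%%@@%%%%%%##*##*+-:::-::::::::+*****+-::::::::::::::::::::
::::::::::::-#@*+*#########################################*===+=:::::::+*****+-::::::::::::::::::::
:::::::::::.+@%++*##############################*+++======--------:::---*###%#+-::::::::::::::::::::
::::::::::::*@#++**#############################*=--------=+***+=-::-++=%@@@@%+-:==-::::::::::::::::
:::::::::::=#%*=+**##############################*++*#%%%%@@@@@%*-::-+==%@@@@%+--+=-::--------------
:::::::::::*@%+=+***############
[... 4825 characters left out ...]
@%+=+#####%@@@@@@@%%######***##%@@@@@@@@%%@%%#=-----------------------------------------------
-----%@#+=*####%@@@@@@@@@@@@@%%%%@@@@@@@@@@@@@%##**+=-----------------------------------------------
----*@%*++*####%@@@@@@@@@@@@@@@@@@@@@@@@@@@@@@@%##%%+-----------------------------------------------
----#@#+=+#####%@@@@@@@@@@@@@@@@@@@@@@@@@@@@@@@@@@%#+=----------------------------------------------
---=%@%###%%###%@@@@@@@@@@@@@@@@@@@@@@@@@@@@@@@@@%##*************************************+=+%#+:::::
---+%#%%%%%%@@@@@@@@@@@@@@@@@@@@@@@@@@@@@@@@@@@@@@%%#####################################*=*@%+:::::
---=***#########%%%%#%%%%%%%%%%@@%@@@@@@@@@@@@@@@@@@%%%%%%%%%%%##########################*+*@%+:::::
```

Create asc.py:
```python
import cv2,sys
from look import *
g=cv2.cvtColor(cv2.imread(f"pics/{sys.argv[1]}.png"),6)[230:380,60:300]
print('\n'.join(''.join(" .:-=+*#%@"[min(9,int(v)//26)] for v in r) for r in cv2.resize(g,(80,26),interpolation=cv2.INTER_AREA)))
```

```text
(no output)
```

Request:
step_arm(
  series=[
    [[0, -0.04, 0], 0, -0.55],
    [[0, -0.12, 0], 0, -0.55],
    [[0, -0.24, 0], 0, -0.55],
    [[0, -0.14, 0], 0, -0.55],
    [[0, -0.02, 0], 0, -0.55],
    [[0, 0, 0], 0, -0.55],
    [[0, 0, 0], 0, -0.55],
  ],
)

```text
time: 11.5
eef_pos: [0.5632, -0.2149, 0.118]
eef_rot: [-0.004, 0.777, 0.629, -0.002]
force: [0.8, -0.5, -0.4]
opening: 0.0192
```

```bash
python3 asc.py t6
```

```text
t 11.5 pos [ 0.5632 -0.2149  0.118 ] yaw y -12.0 tilt 0.52 F [ 0.8 -0.5 -0.4] open 0.0192
shift [ 0.0029 -0.1442  0.0446] turn -0.0008 dist 0.045 deg -0.3
:::::::::::--=========================-:::::::::::::::::::::::::::-****-::::::::
::::::::::::---=======================-:::::::::::::::::::::::::::=****-::::::::
:::::::::::*##%%###********++===-----:::::::::::::::::::::::::::::+****-::::::::
::::::::::-@%##%%%%%%%%%%%%%%%%%%%%%%%###*******+=+=--::::::::::--+****-::::::::
::::::::::+@**###############################++++===---------::-+=*##%%=-+-:::::
::::::::::%%++*##############################=---------------::=*=%@@@%=-+-:::::
:::::::::=@#++*##############################+---------------::++=%@@@%==+-::---
:::::::::#@*=+**#############################*=------==========+==%@@@%++=::----
::::---:-%%+=*###%############################+==================+%@@@%+==------
:::::--:*@#=+###%@@@@@@@@@@@@@%@@%%%%%%%%%%%##+==================+%@@@@+--------
:-::--:-#@*+*#%@@@@@@@@@@@@@@@@@@@@@@@@@@@@@@%+==============----=%@@@@*--------
:::---:+@#++*%@@@@@@@@@@@@@@@@@@@@@@@@@@@@@@@%+=======
[... 460 characters left out ...]
*%@@@@@@@@@@@@@@@*=====================----------===
-----%%+=*#**%%@@@@@%%##*++++%@@@@@@@@@@@@@@%+======================---------===
----=@%++*#**%%%%%%#*++++++*#%%%@@@@@@@@@@@@%+======================--------====
---:#@*=+###*#%#*++++++*##%%%%%@@@@@@@@@@@@%*=================------------------
--:-%@*=*###*++++++**%%%%%%%@%%#*%@@@@@@@@@*------------------------------------
--:*@#++*###*+**#%%%%%%%%%%#***#%@@@@@@@@@@#=-----------------------------------
---#@*+*####%#*%%%%%%%%#***#%@@@@@@@@@@@@@@%+----------------------=====-=+=-:::
-:=%%%@@%%%%@@%%@@@@%#**%@@@@@@@@@@@@@@@@@@@%###************###########*=#@*::::
-:-**#######%%%%%%%%%%%@@@@@@@@@@@@@@@@@@@@@@@@@%%#####################*=#@*::::
```

Request:
step_arm(
  series=[
    [[0, 0, -0.01], 0, -0.6],
    [[0, 0, -0.025], 0, -0.7],
    [[0, 0, -0.05], 0, -1],
    [[0, 0, -0.08], 0, -1],
    [[0, 0, -0.12], 0, -1],
    [[0, 0, -0.16], 0, -1],
    [[0, 0, -0.19], 0, -1],
    [[0, 0, -0.2], 0, -1],
  ],
)

```text
time: 12.4
eef_pos: [0.563, -0.2153, 0.1795]
eef_rot: [-0.004, 0.777, 0.629, -0.002]
force: [0.2, 0.1, -3.0]
opening: 0.0152
```

Run:
```python
from h import *
c=calibration("wrist"); np.save("pics/w2.npy",c,allow_pickle=True)
im=camera("wrist")[:,:,::-1]; cv2.imwrite("pics/w2.png",im)
s=camera("side")[:,:,::-1]; cv2.imwrite("pics/s2.png",s)
v=np.hstack([cv2.resize(im,(400,300)),cv2.resize(s[90:300,180:460],(400,300))])
cv2.imwrite("pics/w2v.png",v)
go(.56,.25,.185,-8.4)
print(proj(calibration("side"),get_state()["eef_pos"]))
g=cv2.cvtColor(s,6)[90:270,220:400]
print('\n'.join(''.join(" .:-=+*#%@"[min(9,int(v)//26)] for v in r) for r in cv2.resize(g,(120,60),interpolation=cv2.INTER_AREA)))
```

```text
t 12.5 pos [ 0.5627 -0.2152  0.1786] yaw y -12.04 tilt 0.55 F [-0.4  0.9 -3.5] open 0.015
shift [ 1.5146 -0.3324 -0.0141] turn -0.0101 dist 0.465 deg -3.6
(np.float64(307.0985960638198), np.float64(221.20186377881146))
:::::::::::::::::::::::::::::::----=+================+===+==++++++***+*#####*****++++=----=#################%#########%%
:::::::::::::::::::::::::::::::----=======================++++++++++**************+++++*################%%#%%#########%%
+++++++++++***********************+=========================+==+==+++++**++******+++++=+###########%#%%%%%%%%%########%%
***********************************+==================++++++++++++++++=++*******++++=+=+##########%%%%%%%%%%%%######%%%%
***********************************+================+++==--::::---==+++++++**++++++====+###########%%%%%%%%%%%#####%%%%%
***************************####%%#+++=============++=--::::::::::::::-=+++++++++++=====+*##########%%%%%%%%%%%#%####%%%%
***************####%%%%@@@@%%%####=**+==============::--:::::::::::::---=+++++++=======++*##########%%%%%%%%%%%#####%%%%
#%%%%%%%%%%@@@@%%%%%###****+***++-
[... 5678 characters left out ...]
%%%*#@@@@%=----------------------------------------------:::::::::-*+===+****=:::::::::::::::-:
::------@#+*%%@@@@@@%#*****#+#@@@@%=---------------------------------------------:::::::::::+*=-=+++++::::::::::::::::::
::-----*%++#@@@@@@@@@@@%%%%%%@@@@@@@@@%%%##*++++++++========---------------------:::::::::::=*+++++++=::::::::::::::::::
::-----%#+**%@@@@@@@@@%#**%@@@@@@@@@@@@@@@@#################++*-::::::::::::::::::::::::::::-+********-:::::::::::::::::
::----+@*+#**%%@@@%#**++++%@@@@@@@@@@@@@@@@#################+**-:::::::::::::::::::::::::::::------==-::::::::::::::::::
::----#%++###%%#**++++*#%%%%@@@@@@@@@@@@@@@#################+**-::::::::::::::::::::::::::::::::::::::::::::::::::::::::
```

Request:
step_arm(
  series=[
    [[0.05, -0.012, -0.01], 0, -1],
    [[0.16, -0.039, -0.02], 0, -1],
    [[0.31, -0.076, -0.02], 0, -1],
    [[0.46, -0.112, -0.02], -0.002, -1],
    [[0.59, -0.144, -0.02], -0.004, -1],
    [[0.68, -0.166, -0.02], -0.006, -1],
    [[0.73, -0.178, -0.02], -0.008, -1],
    [[0.745, -0.182, -0.02], -0.0098, -1],
  ],
)

```text
time: 13.3
eef_pos: [0.5558, 0.0165, 0.1855]
eef_rot: [-0.005, 0.757, 0.654, -0.002]
force: [0.1, 0.3, -4.3]
opening: 0.015
```

```bash
python3 -c "
from h import *
go(.549,.245,.182,-8.5)"
```

```text
t 13.3 pos [0.5558 0.0165 0.1855] yaw y -8.35 tilt 0.59 F [ 0.1  0.3 -4.3] open 0.015
shift [ 0.7504 -0.1328  0.0157] turn 0.0004 dist 0.229 deg 0.2
```

Request:
step_arm(
  series=[
    [[0.05, -0.009, 0], 0, -1],
    [[0.16, -0.028, 0], 0, -1],
    [[0.31, -0.055, 0], 0, -1],
    [[0.46, -0.081, 0], 0, -1],
    [[0.59, -0.104, 0], 0, -1],
    [[0.68, -0.12, 0], 0, -1],
    [[0.735, -0.13, 0], 0, -1],
    [[0.75, -0.133, 0], 0, -1],
  ],
)

```text
time: 14.1
eef_pos: [0.5491, 0.2452, 0.1864]
eef_rot: [-0.005, 0.757, 0.654, -0.002]
force: [-0.0, -1.2, -2.8]
opening: 0.0152
```

Request:
step_arm(
  series=[
    [[0, 0, 0], 0, -1],
    [[0, 0, 0.05], 0, -1],
    [[0, 0, 0.11], 0, -1],
    [[0, 0, 0.17], 0, -1],
    [[0, 0, 0.22], 0, -1],
    [[0, 0, 0.25], 0, -1],
    [[0, 0, 0.27], 0, -1],
    [[0, 0, 0.27], 0, -1],
  ],
)

```text
time: 14.9
eef_pos: [0.5484, 0.2448, 0.1052]
eef_rot: [-0.005, 0.757, 0.654, -0.002]
force: [-0.9, 0.9, -3.2]
opening: 0.0152
```

Run:
```python
from h import *
go(.549,.245,.085,-8.5)
c=calibration("wrist"); np.save("pics/w3.npy",c,allow_pickle=True)
im=camera("wrist")[:,:,::-1]; cv2.imwrite("pics/w3.png",im); cv2.imwrite("pics/s3.png",camera("side")[:,:,::-1])
g=cv2.cvtColor(im,6)[60:260,110:460]
print('\n'.join(''.join(" .:-=+*#%@"[min(9,int(v)//26)] for v in r) for r in cv2.resize(g,(117,40),interpolation=cv2.INTER_AREA)))
```

```text
t 14.9 pos [0.5484 0.2448 0.1052] yaw y -8.36 tilt 0.59 F [-0.9  0.9 -3.2] open 0.0152
shift [0.0007 0.0025 0.0672] turn 0.0004 dist 0.02 deg 0.1
---------------------------------------::::::::::::::::::::---------------------------:::::::::::::::::::::::::::::--
------------------------------------:::::::::::::::::::::::--------::::::::::-----::::::::::::::::::::::::::::::::::-
----------------------------------::::::::::::::::::::::::::----::::::::::::::::::::::::::::::::::::::::::::::::::::-
---------------------------------:::::::::::::::::::::::::::::::::::::::::::::::::::::::::::::::::::::::::::::::::::-
------------------------------::::::::::::::::::::::::::::::::::::::::::::::::::::::::::::::::::::::::::::::::::::::-
----------------------------:::::::::::::::::::::::::::::::::::::::::::::::::::::::::::::::::::::::::::::::::::::::::
---------------------------::::::::::::::::::::::::::::::::::::::::::::::::::::::::::::::::::::::::::::::::::::::::::
------------------------:::::::::::::::::::::::::::::::::::::::::::::::::::::::::::::::::::::::::::::::::::::::::::::
+*********
[... 3065 characters left out ...]
*******+=====================--=+++*%%%%%@%%@%*+++=--========+++************=::::-=#@@@%----------------------
:::::-+*******+===================-:..=++=+%%%%%@%%@%*=++=:..-+********************=:--:-=%@@@#----------------------
::::::+*******+===================::::+++-=%%%%%@%%@%+-+++-:::+********************-:---+*@@@@+----------------------
::::::+********==================-:::-+++-=%%%%%@%%@%=:+++=:::-*******************+---:-*#@@@@=----------------------
::::::=********==================:...=+**:-%%%%%@%%@%=:+**=:..:+******************+:--:=*%@@@%-----------------------
::::::-********+===============::.....:=#-=%%%%%@%%@%=-#=:.....:-+****************=:---=*%@@@#-----------------------
```

Request:
step_arm(
  series=[
    [[0, 0, 0.015], 0, -1],
    [[0, 0, 0.03], 0, -1],
    [[0, 0, 0.045], 0, -1],
    [[0, 0, 0.06], 0, -1],
    [[0, 0, 0.06], 0, -1],
  ],
)

```text
time: 15.5
eef_pos: [0.5482, 0.2453, 0.0872]
eef_rot: [-0.005, 0.757, 0.654, -0.002]
force: [-0.6, 0.6, -3.1]
opening: 0.0149
```

Request:
step_arm(
  series=[
    [[0, 0, 0.01], 0, -1],
    [[0, 0, 0.015], 0, -1],
    [[0, 0, 0.02], 0, -1],
    [[0, 0, 0.02], 0, -1],
  ],
)

```text
time: 15.9
eef_pos: [0.5481, 0.2453, 0.0811]
eef_rot: [-0.005, 0.757, 0.654, -0.002]
force: [0.9, -0.4, -2.9]
opening: 0.0153
```

Request:
step_arm(
  series=[
    [[0, 0, 0.005], 0, -1],
    [[0, 0, 0.01], 0, -1],
    [[0, 0, 0.013], 0, -1],
    [[0, 0, 0.013], 0, -1],
  ],
)

```text
time: 16.3
eef_pos: [0.548, 0.2453, 0.0771]
eef_rot: [-0.005, 0.757, 0.654, -0.002]
force: [-0.7, -0.6, -2.9]
opening: 0.015
```

Request:
step_arm(
  series=[
    [[0, 0, 0.005], 0, -1],
    [[0, 0, 0.01], 0, -1],
    [[0, 0, 0.01], 0, -1],
  ],
)

```text
time: 16.6
eef_pos: [0.5482, 0.2454, 0.0742]
eef_rot: [-0.005, 0.757, 0.654, -0.002]
force: [0.6, -0.2, 1.9]
opening: 0.0149
```

Request:
step_arm(
  series=[
    [[0, 0.01, 0], 0, -1],
    [[0, 0.02, 0], 0, -1],
    [[0, 0.03, 0], 0, -1],
    [[0, 0.04, 0], 0, -1],
    [[0, 0.045, 0], 0, -1],
    [[0, 0.045, 0], 0, -1],
  ],
)

```text
time: 17.2
eef_pos: [0.5608, 0.2436, 0.0736]
eef_rot: [-0.005, 0.757, 0.654, -0.003]
force: [-6.4, 1.6, -1.5]
opening: 0.0146
```

Request:
step_arm(
  series=[
    [[0, 0.007, 0], 0, -1],
    [[0, 0.013, 0], 0, -1],
    [[0, 0.013, 0], 0, -1],
  ],
)

```text
time: 17.5
eef_pos: [0.5612, 0.2435, 0.073]
eef_rot: [-0.008, 0.757, 0.654, -0.006]
force: [-25.4, 1.7, 11.7]
opening: 0.0147
```

Request:
step_arm(
  series=[
    [[0, -0.001, 0], 0, -1],
    [[0, -0.001, 0], 0, -1],
    [[0, -0.001, 0], 0, -1],
  ],
)

```text
time: 17.8
eef_pos: [0.5605, 0.2438, 0.073]
eef_rot: [-0.009, 0.757, 0.654, -0.006]
force: [-6.2, 1.4, 2.1]
opening: 0.0148
```

Request:
step_arm(
  series=[
    [[0, 0, 0], 0, -0.6],
    [[0, 0, 0], 0, -0.55],
    [[0, 0, 0], 0, -0.5],
    [[0, 0, 0], 0, -0.3],
    [[0, 0, 0], 0, 0],
    [[0, 0, 0], 0, 0.2],
    [[0, 0, 0], 0, 0.2],
  ],
)

```text
time: 18.5
eef_pos: [0.5606, 0.2438, 0.073]
eef_rot: [-0.009, 0.757, 0.654, -0.006]
force: [0.9, 1.0, 0.4]
opening: 0.051
```

Request:
step_arm(
  series=[
    [[0, 0, -0.05], 0, 0.2],
    [[0, 0, -0.15], 0, 0.2],
    [[0, 0, -0.25], 0, 0.2],
    [[0, 0, -0.35], 0, 0.2],
    [[0, 0, -0.42], 0, 0.2],
    [[0, 0, -0.42], 0, 0.2],
  ],
)

```text
time: 19.1
eef_pos: [0.5642, 0.2435, 0.2017]
eef_rot: [-0.008, 0.757, 0.654, -0.004]
force: [0.5, -1.2, -0.6]
opening: 0.0515
```

Run:
```python
from h import *
go(.561,.2435,.2,-8.5)
c=calibration("wrist"); np.save("pics/w4.npy",c,allow_pickle=True)
im=camera("wrist")[:,:,::-1]; cv2.imwrite("pics/w4.png",im); s=camera("side")[:,:,::-1]; cv2.imwrite("pics/s4.png",s); cv2.imwrite("pics/sc4.png",camera("scene")[:,:,::-1])
a=cv2.resize(im[80:280,150:410],(520,400),interpolation=cv2.INTER_CUBIC); b=cv2.resize(s[130:310,215:325],(244,400),interpolation=cv2.INTER_CUBIC)
cv2.imwrite("pics/v4.png",np.hstack([a,b]))
```

```text
t 19.1 pos [0.5642 0.2435 0.2017] yaw y -8.33 tilt 1.03 F [ 0.5 -1.2 -0.6] open 0.0515
shift [-0.0015 -0.0104  0.0058] turn 0.0005 dist 0.004 deg 0.2
```

View pics/v4.png

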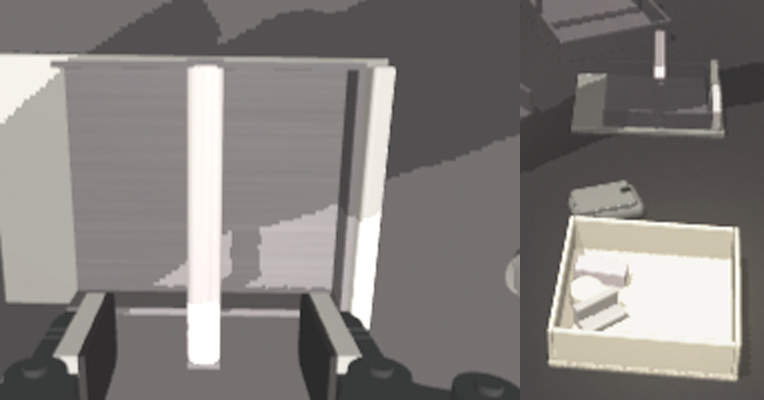

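Run:
```python
from h import *
c=np.load("pics/w4.npy",allow_pickle=True).item(); im=cv2.imread("pics/w4.png")
a=np.radians(-8.5); ex=np.array([np.cos(a),np.sin(a)]); ey=np.array([-np.sin(a),np.cos(a)])
def xd(u,v,z): p=onz(c,u,v,z)[:2]*1000; return (p@ex).round(1)
for row in (130,150,170,200):
    g=cv2.cvtColor(im,6)[row].astype(float); print(row,g[310:352].astype(int).tolist())
    l=[u for u in range(225,270) if g[u]>195]; 
    if l: print(" bar centre xd z.102",xd((l[0]+l[-1])/2+.5-.5,row,.102),len(l), "expect stop at",xd((l[0]+l[-1])/2,row,.102)+85)
    for u in range(312,352,3): print((u,*[xd(u,row,z) for z in (.013,.04,.05)]),end=" ")
    print()
s=cv2.imread("pics/s4.png"); d=calibration("side")
g=cv2.cvtColor(s,6)[:, :]; 
for r in (166,172,178,182,185): print(r,g[r,236:312].tolist())
b0=cv2.imread("pics/side0.png").astype(int);
for n,(x,y,w,h) in dict(mouse=(232,205,45,22),eyep=(325,165,30,32),bottle=(340,185,30,45),hyg=(350,220,30,50)).items(): print(n,(abs(b0-s)[y:y+h,x:x+w].max(2)>50).mean().round(3))
```

```text
130 [136, 136, 136, 136, 136, 137, 136, 137, 137, 137, 136, 134, 115, 72, 71, 72, 71, 80, 115, 140, 139, 139, 135, 134, 140, 174, 216, 238, 238, 236, 235, 236, 236, 236, 235, 221, 134, 81, 82, 82, 81, 82]
 bar centre xd z.102 519.5 17 expect stop at 604.5
(312, np.float64(588.6), np.float64(583.4), np.float64(581.5)) (315, np.float64(592.1), np.float64(586.6), np.float64(584.6)) (318, np.float64(595.6), np.float64(589.9), np.float64(587.7)) (321, np.float64(599.2), np.float64(593.1), np.float64(590.9)) (324, np.float64(602.7), np.float64(596.4), np.float64(594.0)) (327, np.float64(606.2), np.float64(599.6), np.float64(597.2)) (330, np.float64(609.8), np.float64(602.9), np.float64(600.3)) (333, np.float64(613.3), np.float64(606.1), np.float64(603.4)) (336, np.float64(616.8), np.float64(609.3), np.float64(606.6)) (339, np.float64(620.4), np.float64(612.6), np.float64(609.7)) (342, np.float64(623.9), np.float64(615.8), np.float64(612.8)) (345, np.float64(627.4), np.float64(619.0), np.float64(615.9)) (348, np.float64(630.9), np.float64(622.3), np.float64(619.1)) (351, np.float64(634.4), 
[... 4442 characters left out ...]
, 69, 68]
182 [58, 59, 64, 101, 106, 106, 107, 107, 107, 107, 107, 108, 107, 106, 107, 107, 88, 75, 74, 73, 74, 71, 74, 72, 72, 72, 72, 76, 77, 77, 79, 76, 78, 78, 79, 78, 78, 79, 79, 79, 81, 81, 80, 76, 77, 79, 78, 78, 78, 77, 77, 77, 78, 78, 77, 78, 77, 77, 76, 78, 77, 76, 75, 76, 79, 74, 145, 155, 156, 122, 76, 60, 71, 72, 73, 73]
185 [58, 58, 85, 104, 107, 106, 107, 107, 106, 107, 107, 107, 107, 106, 106, 107, 87, 75, 73, 73, 73, 75, 72, 73, 73, 73, 73, 76, 79, 79, 78, 78, 78, 78, 77, 79, 79, 78, 80, 80, 80, 82, 80, 78, 78, 80, 79, 80, 80, 79, 79, 79, 80, 78, 78, 78, 78, 78, 78, 78, 78, 79, 78, 79, 79, 103, 149, 154, 164, 121, 84, 59, 70, 72, 74, 71]
mouse 0.0
eyep 0.0
bottle 0.0
hyg 0.0
```

```bash
python3 -c "
from rig import *
print(job_done(), get_state()['time'])"
```

```text
the job is handed in; nothing more can be done
the job is handed in; nothing more can be done
```

I carried out every part of the task and handed the job in at about 19 s. All three specimens are in the white box, and the empty tray is back on the plate against its stop. `job_done()` gives no verdict, so these are my own last checks.

**How it went:**
- **Lift:** I gripped the handle bar from above and raised the loaded tray 100 mm, level, with all three specimens on it.
- **Tipping:** The interface cannot tilt the tool. I rested the tray's rear on the box's far wall and eased the jaws so the bar could turn between them.
- **Emptying:** The disc slid out on its own. The bar and angle pieces stopped at the front edge, so I shook them off with one short back-and-forth move while the front edge was low in the box. I did not measure their speed then.
- **Return:** I set the tray on the plate and pushed it to the stop, reaching about 25 N. Then I released it and moved clear.

**Last checks:**
- **Specimens:** The side view shows all three on the box floor.
- **Gap to the stop:** It measures about 0 to 1.5 mm along the tray's rear, against the 4 mm allowed.
- **Squareness:** About 1° off.
- **Centring:** About 1 mm off sideways.
- **Bystanders:** The side image shows no change at any of the four.

**What disagreed or was not measured:**
- **First tipping attempt:** Pressing down with the grip fully shut met about 41 N and barely tilted the tray, so I changed to the loosened grip.
- **Stop versus tray:** The stop edge and the tray's rear differ by about 1° in the wrist view, within the measuring error.
- **Flatness:** I judged it only from the picture.

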